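# Fit the instrument's bay cover under its lap flap and hold it down

## Task

Fit the handled cover plate over the open bay of the grey instrument: tuck its far edge under the hinged steel flap, without lifting the flap, and slide it squarely home against the stop underneath. Then press the cover firmly down flat on its seat against the springy contact bar and finish while still holding it pressed flat, ready for its screws. Leave everything else on the bench and on the instrument where it is.

Things in the scene. Friction and masses are not known exactly. Their poses are not given: they have to be found in the camera images.
- instrument: Grey bench instrument, fixed on the bench, 280 (x) x 200 (y) mm. Origin on the bench under the bay's centre; x runs from its front panel (-130 mm) to its rear (150 mm), z up. Its flat top, the seat, is 60 mm high, with an open bay 70 x 90 mm centred on x = y = 0. From x = 95 mm a rear housing, 85 mm high. Before it the hinged steel flap, with a fixed stop beneath.
- seat (a point): the instrument's (0, 0, 60) mm, same axes: where the cover's origin is when home, with axes parallel. The stop face under the flap is at x = 55 mm, so the cover's far edge meets it there
- flap_edge (a point): fixed mark, the instrument's (35, 0, 68) mm: middle of the closed flap's front edge, underside. The flap is 130 mm wide in y, 3 mm thick, lies level over x = 35 to 85 mm, its underside 8 mm above the seat. A short lip on its front edge turns up, to x = 29 mm and 75 mm high
- cover: Loose aluminium plate, 110 (x) x 120 (y) x 4 (z) mm, 0.11 to 0.22 kg, flat on the bench at the start, handle up. Origin: centre of its underside, z up. Handle rib: 12 mm thick in x, 50 mm long in y, centred at x = -15 mm, y = 0, top 34 mm above the underside. The edge at x = +55 mm (farther from the handle) goes under the flap.
- cover_far (a point): middle of the cover's far edge at its underside, (55, 0, 0) mm of the cover
- cover_near (a point): middle of the cover's near edge at its underside, (-55, 0, 0) mm of the cover
- handle (a point): centre of the handle rib, (-15, 0, 19) mm of the cover
- flap (a joint): angle of the flap's hinge (rad): 0 lying level, grows as its front edge is lifted; a light spring holds it down (about 1 N at the edge lifts it). The hinge is at the instrument's x = 85 mm, z = 69.5 mm.
- contact_bar (a joint): travel (m) of the copper contact bar, a round bar 10 mm thick, 70 mm long in y, at the instrument's x = -45 mm: 0 when up (top 5 mm above the seat), 0.005 when flush with the seat. Its spring pushes up with 3 N when up, 6 N when flush, so it lifts the near edge of a cover that is not held down.
- small_plate: smaller plain aluminium plate, 50 x 60 x 6 mm with a round knob, 20 mm high in all; not the cover. Beyond the cover on the table at the start; leave it alone
- screwdriver: loose screwdriver, about 170 mm, lying on the robot's side of the cover; leave it alone
- spool: solder spool, diameter 54, 46 mm high, standing on the bench near the middle line; leave it alone
- tape: roll of black tape, diameter 66, 19 mm high, lying on the bench near the middle line; leave it alone
- multimeter: yellow hand meter lying flat, 150 x 75 x 38 mm, at the left; leave it alone
- adapter: black power adapter box, 100 x 75 x 50 mm, at the right; leave it alone
- dish: small steel screw dish, diameter 42, 16 mm high, standing on the rear housing, at x = 122, z = 85 mm and y = -60 to 60 mm in the frame of the instrument; leave it alone
- flux: small amber jar, diameter 40, 70 mm high, at the far side; leave it alone
Not all that is in view belongs to the job. What is shaped like the cover but blue, orange or red is not meant.

How it is judged (in metres and radians):
On the way:
1. the cover's far edge is at least 10 mm under the flap, the flap not lifted (x of cover_far in the frame of instrument above 0.045 m and z of cover_far in the frame of instrument between 0.057 and 0.066 m and y of cover_far in the frame of instrument between -0.02 and 0.02 m and value of joint flap below 0.1 rad), for 0.2 s.
At the end, for the whole second after the job is handed in: Far edge within 6 mm of the stop, edge middles within 8 mm of the middle line and 2 mm of seat height, parallel to the seat within 0.035 rad, flap under 0.06 rad, contact bar pressed over 4 mm, cover at rest, held by the fingers (over 1 N), pressing on the instrument with over 6.5 N (x of cover_far in the frame of instrument between 0.049 and 0.059 m and z of cover_far in the frame of instrument between 0.0575 and 0.0625 m and z of cover_near in the frame of instrument between 0.0575 and 0.0615 m and y of cover_far in the frame of instrument between -0.008 and 0.008 m and y of cover_near in the frame of instrument between -0.008 and 0.008 m and angle between the z axis of cover and the z axis of instrument, either way round below 0.035 rad and angle between cover's own z axis and vertical below 0.5 rad and value of joint flap below 0.06 rad and value of joint contact_bar above 0.004 m and contact force between the fingers and cover above 1 N and contact force between cover and instrument above 6.5 N and linear speed of cover below 0.02 m/s); the arm keeps its last pose, push and grip.
It fails at once if the flap is lifted by more than 0.15 rad (7 mm at its edge) (value of joint flap above 0.15 rad).
It fails at once if a bystander is moved by more than 30 mm (distance of any of small_plate, screwdriver, spool, tape, multimeter, adapter, dish, flux from where it was at the start of the episode above 0.03 m).
It also fails if it takes over 35 s, if anything falls off the work surface, if the arm or the gripper's body presses on something with over 40 N, if the wrist force passes 120 N, or if a joint passes its speed limit or range.

## Robot

A 7-joint arm with a two-finger parallel gripper is mounted at the origin on the work surface. World frame = base frame: x ahead of the robot, y to its left, z up, the work surface at z = 0. Lengths are in mm, angles in degrees, forces in N, time in s.
With the tool pointing down it reaches from about 400 to 875 mm from the base axis. Payload 19.3 kg.
Tool frame: the origin (TCP) lies between the finger pads; the fingertips stand ctrl.tip_reach ahead of it and the grasp point (between the pads) lies 2 mm behind it (ctrl.tip_reach is the distance from the TCP to the fingertips, in mm); z points along the fingers, y is the line along which they close (so a half turn about z gives the same grasp; the last joint's range is limited). The gripper opens to 85 mm and grips with 20 to 120 N. Pads are 22 mm wide; open, the fingers measure 114 mm over their backs; the gripper's body (76 mm by 85 mm) begins 54 mm behind the grasp point. The pads swing forward as they close: fully open they stand 13 mm farther back than shut.
Start: joints at [-79.423, 29.874, -2.08, 91.645, 1.215, 58.505, -6.463], TCP at [157.552, 604.808, 248.291] pointing down, gripper open.
Joint ranges: [-166.77, 166.77], [-17.47, 122.26], [-85.68, 81.53], [9.62, 139.38], [-72.42, 252.41], [9.2, 110.78], [-144.41, 144.41]. Speed limits (degrees/s): [108.29, 108.29, 136.94, 136.94, 172.46, 172.46, 172.46].

## Interface

Orientations are given as [roll, pitch, yaw] about the fixed x, y, z axes, in that order (R = Rz(yaw) Ry(pitch) Rx(roll)).
In Python, from workcell import ctrl gives the robot as it stands.
- The arm moves only by the tool servo_tool, never from a script. Its argument "steps" is a list of rows, each an object of numbers: "dx", "dy", "dz": the shift along the tool's x, y, z in cm; "ax", "ay", "az": the turn, a rotation vector about the tool's x, y, z in rad. In form: [{"dx": .., "dy": .., "dz": .., "ax": .., "ay": .., "az": ..}, ...]. A call has 1 to 8 rows; each row shifts and turns the commanded pose from where the row before left it, along the tool's axes as they then stand; what a row does not reach is not made up. A row lasts 1/8 s, in which the tool goes at most 62.5 mm and 10.7 degrees, less where a joint would pass 70% of its speed; a pose out of reach is approached as far as the arm can. A call with a gripper value outside its range is refused whole. "fingers" is the opening, from 0 (shut) to 1 (fully open), set as the call begins (left out, the last holds). The fingers move at their own pace and stop on an object; "force" is the grip in N (left out, the last holds). Time passes only in rows, so rows that do not move let the fingers close. It gives the time, the measured TCP pose, the force, the opening and the grip force at its end, in the units of the state.
- ctrl.get_state(): the state, without advancing time (a new reading comes with each control period).
- ctrl.grab_frame(name): name is "scene" or "top" or "wrist"; returns the picture (480x640x3 uint8, red, green, blue); there is no depth.
- ctrl.camera_model(name): a dict with "fx", "fy", "cx", "cy" (pixels), "k1" (the pictures are not rectified: a ray, as slopes to the right and down, at radius r is drawn at 1 + k1 r^2 times it, then the intrinsics apply), "extrinsics" (4x4, takes a point from camera to world coordinates). Camera axes: x right, y up, looking along -z (the intrinsics and any distortion apply to the point x, -y, -z); pixel columns grow to the right and rows downward; lengths in mm; the calibration is good to about 2 mm. A picture is of the moment at which its call begins: read the wrist's pose just before it. camera_model takes no time and is no camera call; for the wrist camera it gives the pose at the moment of the call.
- ctrl.job_done(): hands the job in; it is judged then, once.
The state is a dict: "time_s": time; "joints": joint angles; "joint_velocities": joint speeds; "tau": joint torques, N m; "eef_pos": TCP position; "eef_rot": TCP orientation; "contact_force": force on the tool from outside, world axes, zero at the start; "moment": the same for the moment, N m; "finger_gap": finger opening in mm; "grasp_force": force on a finger pad.
Only numpy, scipy, OpenCV 4.12 (cv2) and the standard library are available. Lean on these libraries where they do the work, as an engineer would, in place of code of your own. Each camera call takes 0.05 s, during which the arm holds its last target. There are 200 camera calls.

## Working session

There is one attempt and no reset: what is moved stays moved. The work goes in short steps, Python scripts to look and compute and a tool call to move; the robot and the scene stay as the last step left them, time stands still between calls to the robot, and variables do not carry over. Pictures are saved under pics/ and viewed, at most 10 in all, crops included, and the job is handed in when it is done.

Besides the shell and the picture viewer there is one more tool, called after "Emit:" as name([rows], argument=value, ...), one row to a line, values as JSON. servo_tool: Moves the arm, as the interface text tells. Its arguments: {"type":"object","properties":{"steps":{"type":"array","items":{"type":"object","properties":{"dx":{"type":"number"},"dy":{"type":"number"},"dz":{"type":"number"},"ax":{"type":"number"},"ay":{"type":"number"},"az":{"type":"number"}}}},"fingers":{"type":"number"},"force":{"type":"number"}},"required":["steps"]}

```bash
ls; mkdir -p pics; python3 - <<'E'
from workcell import ctrl
import cv2,numpy as np
for n in("scene","top"):
    cv2.imwrite(f"pics/{n}0.png",ctrl.grab_frame(n)[:,:,::-1])
    m=ctrl.camera_model(n);print(n,{k:(np.round(v,3).tolist() if k=="extrinsics" else v) for k,v in m.items()})
s=ctrl.get_state();print(s["time_s"],s["eef_pos"],s["eef_rot"],s["finger_gap"],ctrl.tip_reach)
E
```

```text
pics
scene {'fx': 542.4505944666683, 'fy': 542.4505944666683, 'cx': 324.2693689600013, 'cy': 231.48772370803087, 'k1': -0.093743100713878, 'extrinsics': [[0.408, -0.544, 0.734, 1651.706], [0.913, 0.244, -0.327, -498.008], [-0.001, 0.803, 0.596, 1011.749], [0.0, 0.0, 0.0, 1.0]]}
top {'fx': 445.62168691222314, 'fy': 445.62168691222314, 'cx': 317.7474476836729, 'cy': 239.38285720789776, 'k1': 0.017260393159435655, 'extrinsics': [[0.02, 0.977, -0.212, 288.331], [-1.0, 0.019, -0.006, -2.976], [-0.002, 0.212, 0.977, 1138.527], [0.0, 0.0, 0.0, 1.0]]}
0.1 [157.50657321 604.54247996 247.76725406] [-1.79940277e+02  4.27169827e-03  1.65398453e+02] 85.54967947824994 17.0
```

View pics/scene0.png

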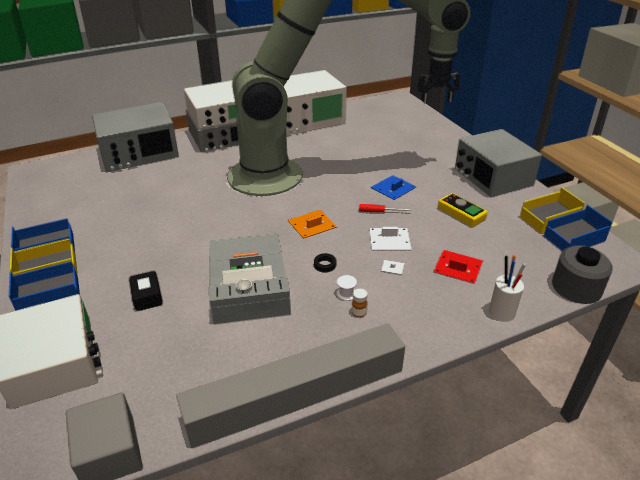

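View pics/top0.png

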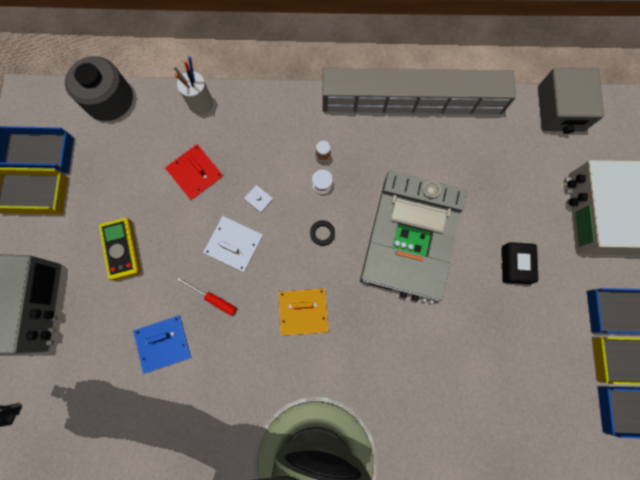

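The scene picture shows the instrument at about (248,275) and the silver plate at (390,238). In the top picture, the cover candidates are silver (233,243), orange (303,312), blue (162,345), red (194,172), and the small knobbed plate (259,198). Only the silver plate is uncoloured, has a handle and is the right size. I'll confirm with a crop.

```bash
cat > h.py <<'E'
from workcell import ctrl
import cv2,numpy as np
def ray(m,uv):
    uv=np.asarray(uv,float).reshape(-1,2)
    K=np.array([[m["fx"],0,m["cx"]],[0,m["fy"],m["cy"]],[0,0,1]])
    p=cv2.undistortPoints(uv[:,None],K,np.array([m["k1"],0,0,0.]))[:,0]
    E=np.asarray(m["extrinsics"]);d=np.c_[p[:,0],-p[:,1],-np.ones(len(p))]@E[:3,:3].T
    return E[:3,3],d
def onz(m,uv,z):
    o,d=ray(m,uv);z=np.broadcast_to(z,(len(d),));return o+d*((z-o[2])/d[:,2])[:,None]
def proj(m,P):
    E=np.asarray(m["extrinsics"]);c=(np.asarray(P,float).reshape(-1,3)-E[:3,3])@E[:3,:3]
    s=np.c_[c[:,0],-c[:,1]]/-c[:,2:];s=s*(1+m["k1"]*(s**2).sum(1))[:,None]
    return s*[m["fx"],m["fy"]]+[m["cx"],m["cy"]]
def tri(ms,uvs):
    A=np.zeros((3,3));b=np.zeros(3);L=[]
    for m,uv in zip(ms,uvs):
        o,d=ray(m,uv);d=d[0]/np.linalg.norm(d[0]);P=np.eye(3)-np.outer(d,d);A+=P;b+=P@o;L.append((P,o))
    x=np.linalg.solve(A,b);return x,max(np.linalg.norm(P@(x-o)) for P,o in L)
E
python3 - <<'E'
from h import *
im=cv2.imread("pics/top0.png")
def c(u,v,w,h,s): return cv2.resize(im[v:v+h,u:u+w],None,fx=s,fy=s,interpolation=cv2.INTER_CUBIC)
a=c(190,205,80,120,5);b=c(355,170,80,120,5)
b=c(355,170,120,140,600/140)[:600]
a=cv2.resize(im[180:300,190:246+0+14],(280,480));a=np.vstack([a,np.zeros((120,280,3),np.uint8)])
cv2.imwrite("pics/crop1.png",np.hstack([a,b])[:, :800])
m=ctrl.camera_model("top")
print(onz(m,[[233,243],[231,248]],[4,30]),onz(m,[[259,198],[220,303],[322,233],[322,182],[323,150],[118,250],[520,263]],[10,10,19,46,60,38,50]).round())
E
```

```text
[[520.72067098 224.57848779   4.        ]
 [502.36596841 223.648877    30.        ]] [[ 642.  162.   10.]
 [ 365.  247.   10.]
 [ 548.   -6.   19.]
 [ 677.   -4.   46.]
 [ 759.   -5.   60.]
 [ 490.  505.   38.]
 [ 475. -494.   50.]]
```

View pics/crop1.png

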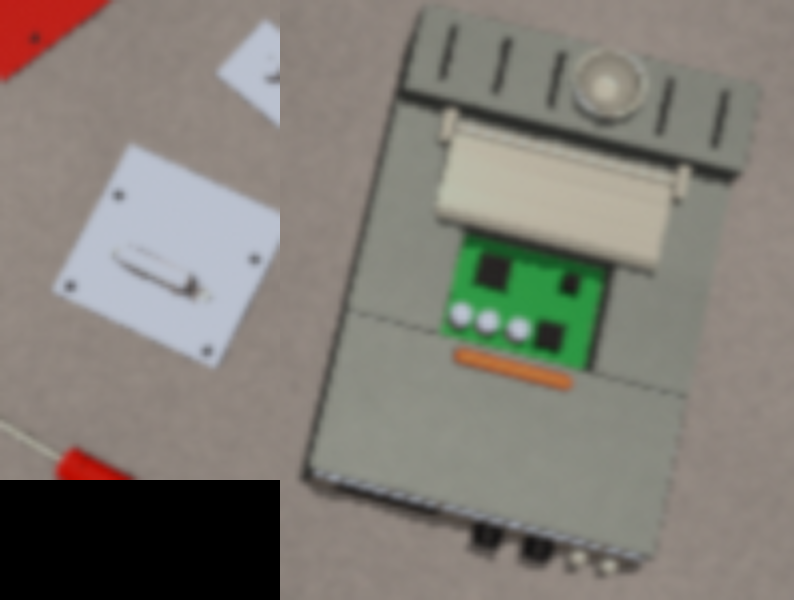

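The crop confirms the silver handled plate as the cover: its rib is offset toward the robot, and the far edge is the upper right one. The instrument is open, with its flap at crop (555,195) and the copper bar at (513,368). Next I'll get rough poses and the wrist camera geometry.

```bash
cat >> h.py <<'E'
from scipy.spatial.transform import Rotation as R
def tool():
    s=ctrl.get_state();T=np.eye(4);T[:3,:3]=R.from_euler("xyz",s["eef_rot"],degrees=True).as_matrix();T[:3,3]=s["eef_pos"];return T
def delta(p,rot):
    "shift (cm, present tool axes) and rotvec to reach TCP p with tool rotation rot"
    T=tool();print("shift cm",(T[:3,:3].T@(np.asarray(p)-T[:3,3])/10).round(2),"rotvec",R.from_matrix(T[:3,:3].T@rot).as_rotvec().round(3))
def down(yaw,pitch=0):
    "tool down, tool y along world yaw (deg)"
    c,s=np.cos(np.radians(yaw)),np.sin(np.radians(yaw));y=np.array([c,s,0]);z=np.array([0,0,-1.]);return np.c_[np.cross(y,z),y,z]
E
python3 - <<'E'
from h import *
m=ctrl.camera_model("top")
C=onz(m,[[222.5,215.75],[203.2,252.5],[244.2,271.75]],4)
print(C.round(),np.linalg.norm(np.diff(C,axis=0),axis=1))
c=(C[0]+C[2])/2;f=C[0]-C[1];print("cover",c,np.degrees(np.arctan2(f[1],f[0])))
I=onz(m,[[360.8,280.8],[441.3,299.5],[388.1,171.9],[467,190.5]],[60,60,85,85])
print(I.round());f=I[2]+I[3]-I[0]-I[1];y=I[0]-I[1];print(np.degrees(np.arctan2(f[1],f[0])),np.degrees(np.arctan2(-y[0],y[1])))
a=np.arctan2(f[1],f[0]);print("inst",I.mean(0)-10*np.array([np.cos(a),np.sin(a),0]))
w=ctrl.camera_model("wrist");T=tool();print((np.linalg.inv(T)@w["extrinsics"]).round(2),w["fx"],w["k1"])
s=ctrl.get_state();print(s["eef_rot"],T[:3,:3].round(2))
E
```

```text
[[593. 257.   4.]
 [494. 300.   4.]
 [446. 191.   4.]] [108.39720931 118.90918192]
cover [519.74723652 223.97437834   4.        ] -23.641766011956122
[[ 422. -102.   60.]
 [ 380. -295.   60.]
 [ 693. -168.   85.]
 [ 648. -362.   85.]]
-13.873404966820324 -12.036911919132066
inst [ 525.94453477 -229.7518342    72.5       ]
[[  -0.      0.95    0.32   84.3 ]
 [   1.      0.     -0.      1.36]
 [  -0.      0.32   -0.95 -126.82]
 [   0.      0.      0.      1.  ]] 356.55262852243965 -0.0684837968319541
[-1.79940277e+02  4.27169827e-03  1.65398453e+02] [[-0.97  0.25 -0.  ]
 [ 0.25  0.97 -0.  ]
 [-0.   -0.   -1.  ]]
```

```bash
cat >> h.py <<'E'
def plan(p,rot,n):
    T=tool();r=R.from_matrix(T[:3,:3].T@rot).as_rotvec();d=(np.asarray(p)-T[:3,3])/n/10
    for i in range(n):
        Q=T[:3,:3]@R.from_rotvec(r*i/n).as_matrix();print("shift",(Q.T@d).round(2),"rot",(r/n).round(3))
E
python3 -c "
from h import *
plan([506,230,210],down(-23.6),10)"
```

```text
shift [-4.32 -2.75  0.38] rot [-0.     0.     0.173]
shift [-4.72 -1.96  0.38] rot [-0.     0.     0.173]
shift [-4.99 -1.12  0.38] rot [-0.     0.     0.173]
shift [-5.11 -0.25  0.38] rot [-0.     0.     0.173]
shift [-5.08  0.64  0.38] rot [-0.     0.     0.173]
shift [-4.89  1.5   0.38] rot [-0.     0.     0.173]
shift [-4.56  2.32  0.38] rot [-0.     0.     0.173]
shift [-4.09  3.07  0.38] rot [-0.     0.     0.173]
shift [-3.51  3.73  0.38] rot [-0.     0.     0.173]
shift [-2.81  4.27  0.38] rot [-0.     0.     0.173]
```

Emit:
servo_tool([
  {"dx": -4.3,"dy": -2.8,"dz": 0.4,"az": 0.173},
  {"dx": -4.7,"dy": -2.0,"dz": 0.4,"az": 0.173},
  {"dx": -5.0,"dy": -1.1,"dz": 0.4,"az": 0.173},
  {"dx": -5.1,"dy": -0.3,"dz": 0.4,"az": 0.173},
  {"dx": -5.1,"dy": 0.6,"dz": 0.4,"az": 0.173},
  {"dx": -4.9,"dy": 1.5,"dz": 0.4,"az": 0.173},
  {"dx": -4.6,"dy": 2.3,"dz": 0.4,"az": 0.173},
  {"dx": -4.1,"dy": 3.1,"dz": 0.4,"az": 0.173},
], fingers=0.6, force=60)

```text
$.steps[0]: bad value
```

Emit:
servo_tool([
  {"dx": -3.5,"dy": 3.7,"dz": 0.4,"az": 0.173},
  {"dx": -2.8,"dy": 4.3,"dz": 0.4,"az": 0.173},
  {},
])

```text
$.steps[0]: bad value
```

```bash
python3 - <<'E'
from h import *
w=ctrl.camera_model("wrist");np.save("w1.npy",w,allow_pickle=True)
cv2.imwrite("pics/w1.png",ctrl.grab_frame("wrist")[:,:,::-1])
s=ctrl.get_state();print(s["time_s"],s["eef_pos"],s["eef_rot"],s["finger_gap"],s["contact_force"],ctrl.tip_reach)
E
```

```text
0.15 [157.50913061 604.59009378 247.88436135] [-1.79952555e+02  3.40036816e-03  1.65399867e+02] 85.54578856058166 [0.02794529 0.39809286 0.23543281] 17.0
```

View pics/w1.png

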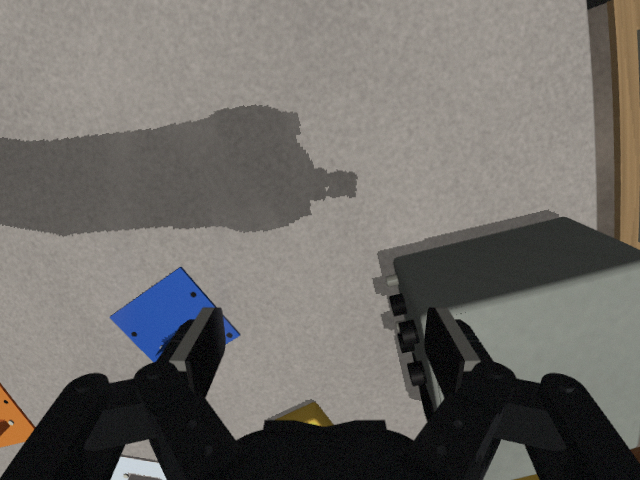

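The call was refused, so nothing moved. The picture is still from the start pose, with the blue plate at (175,310). I'll fill in all six fields.

Emit:
servo_tool([
  {"dx": -4.3,"dy": -2.8,"dz": 0.4,"ax": 0,"ay": 0,"az": 0.173},
  {"dx": -4.7,"dy": -2.0,"dz": 0.4,"ax": 0,"ay": 0,"az": 0.173},
  {"dx": -5.0,"dy": -1.1,"dz": 0.4,"ax": 0,"ay": 0,"az": 0.173},
  {"dx": -5.1,"dy": -0.3,"dz": 0.4,"ax": 0,"ay": 0,"az": 0.173},
  {"dx": -5.1,"dy": 0.6,"dz": 0.4,"ax": 0,"ay": 0,"az": 0.173},
  {"dx": -4.9,"dy": 1.5,"dz": 0.4,"ax": 0,"ay": 0,"az": 0.173},
  {"dx": -4.6,"dy": 2.3,"dz": 0.4,"ax": 0,"ay": 0,"az": 0.173},
  {"dx": -4.1,"dy": 3.1,"dz": 0.4,"ax": 0,"ay": 0,"az": 0.173},
], fingers=0.6, force=60)

```text
time_s: 1.15
eef_pos: [436.2, 301.9, 216.2]
eef_rot: [180.0, -0.0, 85.8]
contact_force: [1.8, 0.2, -0.2]
finger_gap: 51.4
grasp_force: 0.0
```

Emit:
servo_tool([
  {"dx": -3.5,"dy": 3.7,"dz": 0.4,"ax": 0,"ay": 0,"az": 0.173},
  {"dx": -2.8,"dy": 4.3,"dz": 0.4,"ax": 0,"ay": 0,"az": 0.173},
  {"dx": 0,"dy": 0,"dz": 0,"ax": 0,"ay": 0,"az": 0},
])

```text
time_s: 1.52
eef_pos: [506.9, 224.8, 208.0]
eef_rot: [179.9, 0.1, 65.8]
contact_force: [-0.5, -0.2, -0.3]
finger_gap: 51.1
grasp_force: 0.0
```

```bash
python3 - <<'E'
from h import *
w=ctrl.camera_model("wrist");np.save("w2.npy",w,allow_pickle=True)
cv2.imwrite("pics/w2.png",ctrl.grab_frame("wrist")[:,:,::-1])
s=ctrl.get_state();print(s["time_s"],s["eef_pos"],s["eef_rot"],s["finger_gap"],s["contact_force"],ctrl.tip_reach)
E
```

```text
1.575 [505.60983407 226.84999007 207.93926457] [1.79991697e+02 5.26754302e-02 6.61217224e+01] 51.05966058380405 [-0.36489436  1.3380682  -1.37120845] 17.0
```

View pics/w2.png

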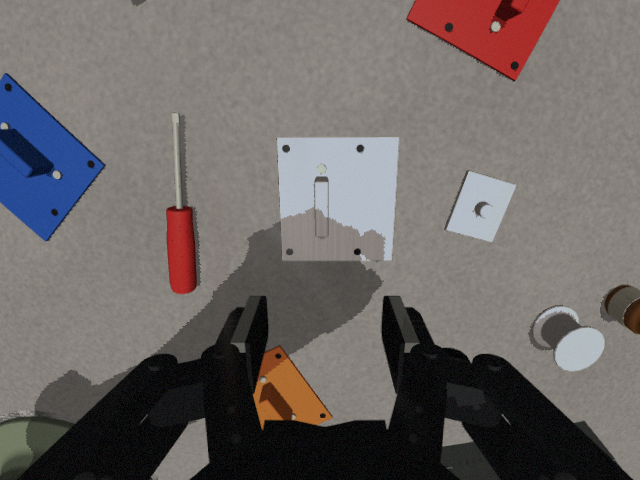

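The wrist picture shows the cover with corners at (277,138), (399,137), (393,261) and (282,261). The rib top is about (321,208), left of the plate centre, so the far edge is on the right, toward tool +y. Next I'll triangulate with the top view.

```bash
python3 - <<'E'
from h import *
w=np.load("w2.npy",allow_pickle=True).item();m=ctrl.camera_model("top")
for a,b in(([277,138],[203.2,252.5]),([399,137],[222.5,215.75]),([282,261],[244.2,271.75])):
    print(tri([w,m],[a,b]))
C=onz(w,[[277,138],[399,137],[393,261],[282,261]],4)
f=C[1]+C[2]-C[0]-C[3];yy=C[0]+C[1]-C[2]-C[3];yaw=np.degrees(np.arctan2(f[1],f[0]))
print(C.round(1),np.linalg.norm(f)/2,np.linalg.norm(yy)/2,yaw,np.degrees(np.arctan2(-yy[0],yy[1])))
c=C.mean(0);h=c-15*np.array([np.cos(np.radians(yaw)),np.sin(np.radians(yaw)),0]);print("c",c,"handle",h,"rib top",onz(w,[[321,180],[321,237]],34))
plan([h[0],h[1],28],down(yaw),5)
E
```

```text
(array([494.56557878, 302.42629158,  -1.75129259]), np.float64(1.0294391139861718))
(array([596.11934722, 258.27771009,  -3.84467548]), np.float64(0.5523117247565581))
(array([445.71499359, 192.49795084,   0.95091125]), np.float64(0.9773137488230341))
[[494.7 303.2   4. ]
 [595.4 259.1   4. ]
 [547.6 148.3   4. ]
 [445.8 194.1   4. ]] 110.71433130051345 120.09970066366967 -23.94313063609823 -23.727473780887884
c [520.86139684 226.20242879   4.        ] handle [507.15216608 232.28987423   4.        ] rib top [[517.41082087 256.84208806  34.        ]
 [496.41987772 210.44907067  34.        ]]
shift [ 0.12 -0.02  3.6 ] rot [0. 0. 0.]
shift [ 0.11 -0.02  3.6 ] rot [0. 0. 0.]
shift [ 0.11 -0.02  3.6 ] rot [0. 0. 0.]
shift [ 0.11 -0.02  3.6 ] rot [0. 0. 0.]
shift [ 0.11 -0.02  3.6 ] rot [0. 0. 0.]
```

Emit:
servo_tool([
  {"dx": 0.1,"dy": 0,"dz": 4.0,"ax": 0,"ay": 0,"az": 0.0},
  {"dx": 0.1,"dy": 0,"dz": 4.0,"ax": 0,"ay": 0,"az": 0},
  {"dx": 0.1,"dy": 0,"dz": 4.0,"ax": 0,"ay": 0,"az": 0},
  {"dx": 0.1,"dy": 0,"dz": 3.0,"ax": 0,"ay": 0,"az": 0},
  {"dx": 0.1,"dy": 0,"dz": 2.0,"ax": 0,"ay": 0,"az": 0},
  {"dx": 0.1,"dy": 0,"dz": 1.3,"ax": 0,"ay": 0,"az": 0},
  {"dx": 0,"dy": 0,"dz": 0,"ax": 0,"ay": 0,"az": 0},
])

```text
time_s: 2.45
eef_pos: [507.2, 234.0, 25.1]
eef_rot: [-180.0, 0.0, 66.3]
contact_force: [-0.1, -0.6, 0.4]
finger_gap: 51.4
grasp_force: 0.0
```

Emit:
servo_tool([
  {"dx": 0,"dy": 0,"dz": 0,"ax": 0,"ay": 0,"az": 0},
  {"dx": 0,"dy": 0,"dz": 0,"ax": 0,"ay": 0,"az": 0},
  {"dx": 0,"dy": 0,"dz": 0,"ax": 0,"ay": 0,"az": 0},
  {"dx": 0,"dy": 0,"dz": 0,"ax": 0,"ay": 0,"az": 0},
  {"dx": 0,"dy": 0,"dz": 0,"ax": 0,"ay": 0,"az": 0},
], fingers=0, force=80)

```text
time_s: 3.08
eef_pos: [507.7, 234.0, 26.2]
eef_rot: [180.0, -0.1, 66.3]
contact_force: [-2.0, -1.0, 10.8]
finger_gap: 10.6
grasp_force: 79.5
```

Emit:
servo_tool([
  {"dx": 0,"dy": 0,"dz": -0.5,"ax": 0,"ay": 0,"az": 0},
  {"dx": 0,"dy": 0,"dz": -2,"ax": 0,"ay": 0,"az": 0},
  {"dx": 0,"dy": 0,"dz": -4,"ax": 0,"ay": 0,"az": 0},
  {"dx": 0,"dy": 0,"dz": -5,"ax": 0,"ay": 0,"az": 0},
  {"dx": 0,"dy": 0,"dz": -5,"ax": 0,"ay": 0,"az": 0},
  {"dx": 0,"dy": 0,"dz": -1,"ax": 0,"ay": 0,"az": 0},
])

```text
time_s: 3.82
eef_pos: [508.4, 234.1, 204.4]
eef_rot: [179.8, -0.3, 66.3]
contact_force: [0.6, 0.1, -3.0]
finger_gap: 10.3
grasp_force: 78.4
```

```bash
python3 -c "
from h import *
print(ctrl.get_state()['finger_gap']);plan([424,-206,200],down(-13),9)"
```

```text
10.295238836582005
shift [-4.85  1.11  0.03] rot [ 0.    -0.    -0.021]
shift [-4.88  1.01  0.03] rot [ 0.    -0.    -0.021]
shift [-4.9   0.91  0.03] rot [ 0.    -0.    -0.021]
shift [-4.91  0.8   0.04] rot [ 0.    -0.    -0.021]
shift [-4.93  0.7   0.04] rot [ 0.    -0.    -0.021]
shift [-4.94  0.6   0.04] rot [ 0.    -0.    -0.021]
shift [-4.95  0.5   0.04] rot [ 0.    -0.    -0.021]
shift [-4.96  0.39  0.04] rot [ 0.    -0.    -0.021]
shift [-4.97  0.29  0.05] rot [ 0.    -0.    -0.021]
```

Emit:
servo_tool([
  {"dx": -4.0,"dy": 1.0,"dz": 0,"ax": 0,"ay": 0,"az": -0.02},
  {"dx": -5,"dy": 1.0,"dz": 0,"ax": 0,"ay": 0,"az": -0.02},
  {"dx": -5,"dy": 0.9,"dz": 0,"ax": 0,"ay": 0,"az": -0.02},
  {"dx": -5,"dy": 0.8,"dz": 0,"ax": 0,"ay": 0,"az": -0.03},
  {"dx": -5,"dy": 0.7,"dz": 0,"ax": 0,"ay": 0,"az": -0.03},
  {"dx": -5,"dy": 0.6,"dz": 0,"ax": 0,"ay": 0,"az": -0.03},
  {"dx": -5,"dy": 0.5,"dz": 0,"ax": 0,"ay": 0,"az": -0.02},
  {"dx": -5,"dy": 0.4,"dz": 0,"ax": 0,"ay": 0,"az": -0.02},
])

```text
time_s: 4.82
eef_pos: [435.5, -156.1, 200.4]
eef_rot: [-180.0, -0.0, 77.2]
contact_force: [0.9, -0.2, -2.5]
finger_gap: 10.7
grasp_force: 78.2
```

Emit:
servo_tool([
  {"dx": -4,"dy": 0.3,"dz": 0,"ax": 0,"ay": 0,"az": 0},
  {"dx": -1.5,"dy": 0,"dz": 0,"ax": 0,"ay": 0,"az": 0},
  {"dx": 0,"dy": 0,"dz": 0,"ax": 0,"ay": 0,"az": 0},
  {"dx": 0,"dy": 0,"dz": 0,"ax": 0,"ay": 0,"az": 0},
])

```text
time_s: 5.32
eef_pos: [427.2, -207.8, 200.2]
eef_rot: [-180.0, -0.0, 77.2]
contact_force: [-0.9, 1.1, -1.5]
finger_gap: 10.6
grasp_force: 78.2
```

```bash
python3 - <<'E'
from h import *
w=ctrl.camera_model("wrist");np.save("w3.npy",w,allow_pickle=True)
cv2.imwrite("pics/w3.png",ctrl.grab_frame("wrist")[:,:,::-1])
s=ctrl.get_state();print(s["time_s"],s["eef_pos"],s["eef_rot"],s["finger_gap"],s["contact_force"],s["moment"])
np.save("T3.npy",tool())
E
```

```text
5.375 [ 427.26367967 -207.76378056  200.22972596] [-1.79981979e+02 -2.55935843e-02  7.72528232e+01] 10.775794366640222 [ 0.57793197  1.58167214 -1.68909421] [ 0.03050106  0.01652339 -0.00693785]
```

View pics/w3.png

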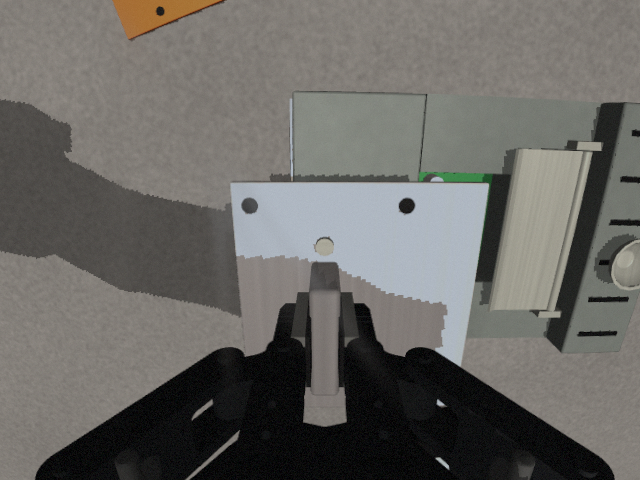

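The wrist picture shows the held cover with its top corners at (231,182) and (489,183). The flap lip runs from (513,150) to (492,308), the instrument's front left corner is at (293,93), and the housing base front is near (607,102). I'll enlarge it for exact pixels.

```bash
python3 - <<'E'
import cv2
im=cv2.imread("pics/w3.png")[80:370,260:640]
cv2.imwrite("pics/w3c.png",cv2.resize(im,(760,580),interpolation=cv2.INTER_CUBIC))
E
```

```text
(no output)
```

View pics/w3c.png

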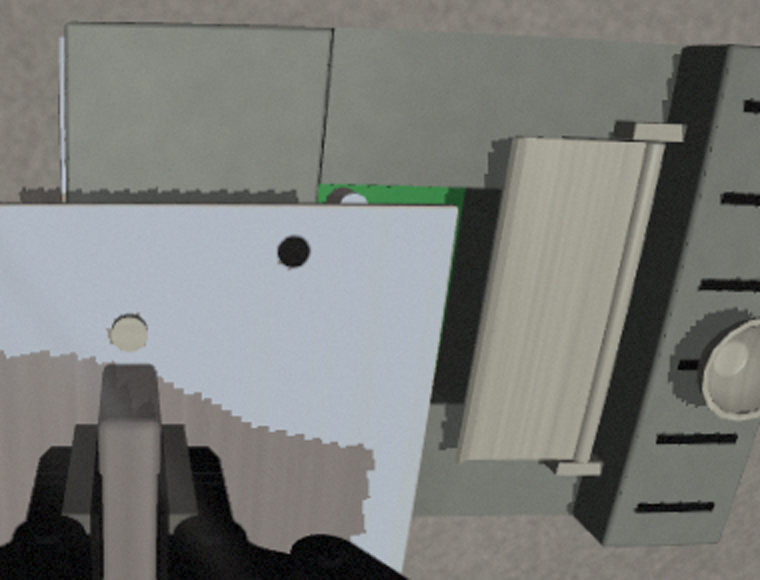

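```bash
python3 - <<'E'
from h import *
from scipy.optimize import least_squares as L
w=np.load("w3.npy",allow_pickle=True).item();T=np.load("T3.npy")
P=np.array([[-130,100,60],[95,100,60],[95,100,85],[95,-100,60],[95,-100,85],[29,65,75],[29,-65,75],[-35,45,60]],float)
U=np.array([[293.5,91.5],[601,103],[624,102.5],[547.5,337.5],[562.5,351.5],[517,149],[490,310],[420,172]])
def W(q): return P@R.from_euler("z",q[2]).as_matrix().T+[q[0],q[1],q[3]]
r=L(lambda q:(proj(w,W(q))-U).ravel(),[526,-230,-.22,0],loss="soft_l1");q=r.x
print("inst",q[:2],"yaw",np.degrees(q[2]),"dz",q[3]);print((proj(w,W(q))-U).round(1))
r3=L(lambda q:(proj(w,W([*q,0]))-U).ravel(),q[:3],loss="soft_l1").x;print("z=0:",r3[:2],np.degrees(r3[2]))
np.save("inst.npy",q)
# top view check
m=ctrl.camera_model("top");print(proj(m,W(q))[[0,2,4]],"seen 360.8,280.8->? 388..")
# cover in tool
C=onz(w,[[231,182],[489,183],[462,365]],T[2,3]-21.5);print("cover in tool",((C-T[:3,3])@T[:3,:3]).round(1))
f=C[1]-C[0];print("yaw cover",np.degrees(np.arctan2(f[1],f[0])))
E
```

```text
inst [ 531.26829346 -230.98816677] yaw -13.372008652980083 dz -0.685552305786201
[[ 0.1  0.9]
 [-1.8 -0.7]
 [ 0.7 -0.8]
 [-1.8 -1.7]
 [-0.4  1.1]
 [ 1.1 -0.1]
 [-0.5  1.1]
 [ 1.2  0.1]]
z=0: [ 531.02959546 -230.87944052] -13.403834769135457
[[361.28282279 278.25842456]
 [383.14807446 189.48047791]
 [462.90171569 208.84132327]] seen 360.8,280.8->? 388..
cover in tool [[ 58.9 -40.   21.5]
 [ 58.7  69.1  21.5]
 [-34.6  69.6  21.5]]
yaw cover -12.876421215399398
```

```bash
cat >> h.py <<'E'
IN=np.array([531.2,-231.0,0]);IY=-13.38;CO=np.array([-1.2,14.6,25.5])
def cov(fx,fz,tilt,fy=0):
    "TCP pose with cover far edge at instrument (fx,fy,fz), nose down by tilt"
    Rz=R.from_euler("z",IY,degrees=True).as_matrix();Rc=Rz@R.from_euler("y",tilt).as_matrix()
    Rt=Rc@np.array([[0,1,0],[1,0,0],[0,0,-1.]])
    o=IN+Rz@[fx,fy,fz]-Rc@[55,0,0];return o-Rt@CO,Rt
def where():
    T=tool();Rz=R.from_euler("z",IY,degrees=True).as_matrix();f=lambda v:(Rz.T@(T[:3,3]+T[:3,:3]@(CO+v)-IN)).round(1)
    s=ctrl.get_state();print("t",round(s["time_s"],2),"far",f([0,55,0]),"near",f([0,-55,0]),"F",(Rz.T@s["contact_force"]).round(1),"M",np.round(s["moment"],2))
E
python3 -c "
from h import *
where();plan(*cov(12,75,0.075),4)"
```

```text
t 5.38 far [-36.9  -1.9 174.7] near [-146.9   -3.1  174.7] F [ 0.2  1.7 -1.7] M [ 0.03  0.02 -0.01]
shift [0.05 1.28 2.36] rot [ 0.019 -0.     0.003]
shift [0.05 1.32 2.34] rot [ 0.019 -0.     0.003]
shift [0.06 1.36 2.31] rot [ 0.019 -0.     0.003]
shift [0.06 1.41 2.29] rot [ 0.019 -0.     0.003]
```

Emit:
servo_tool([
  {"dx": 0.1,"dy": 1.3,"dz": 2.4,"ax": 0.019,"ay": 0,"az": 0.003},
  {"dx": 0.1,"dy": 1.3,"dz": 2.3,"ax": 0.019,"ay": 0,"az": 0.003},
  {"dx": 0,"dy": 1.4,"dz": 2.3,"ax": 0.019,"ay": 0,"az": 0.003},
  {"dx": 0,"dy": 1.4,"dz": 2.3,"ax": 0.019,"ay": 0,"az": 0.003},
  {"dx": 0,"dy": 0,"dz": 0,"ax": 0,"ay": 0,"az": 0},
  {"dx": 0,"dy": 0,"dz": 0,"ax": 0,"ay": 0,"az": 0},
])

```text
time_s: 6.12
eef_pos: [477.3, -218.2, 106.3]
eef_rot: [-175.7, 0.0, 76.5]
contact_force: [0.1, 0.3, -1.7]
finger_gap: 10.5
grasp_force: 78.3
```

```bash
python3 - <<'E'
from h import *
w=ctrl.camera_model("wrist");np.save("w4.npy",w,allow_pickle=True);np.save("T4.npy",tool())
im=ctrl.grab_frame("wrist")[:,:,::-1];cv2.imwrite("pics/w4.png",im)
where();plan(*cov(12,61.5,0.075),3)
E
```

```text
t 6.17 far [12.2 -1.5 76. ] near [-97.5  -1.3  84.2] F [-0.2 -0.7 -1.6] M [-0.   -0.07  0.01]
shift [0.05 0.03 0.48] rot [-0.     0.    -0.001]
shift [0.05 0.03 0.48] rot [-0.     0.    -0.001]
shift [0.05 0.03 0.48] rot [-0.     0.    -0.001]
```

View pics/w4.png

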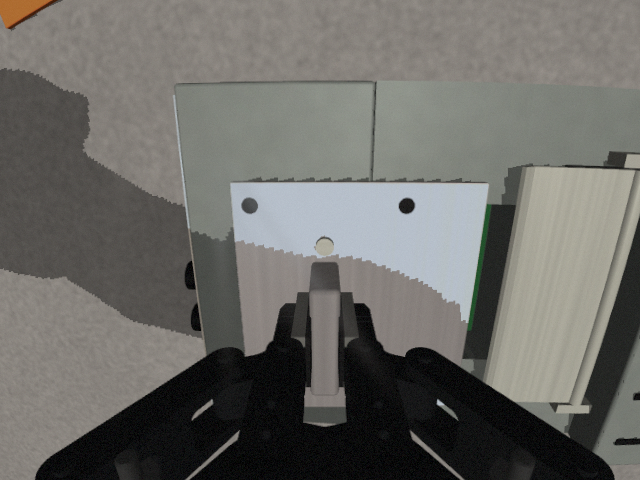

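The cover is now above the seat in front of the flap. The lip runs from (524,167) to (487,400), the instrument's front left corner is at (176,84), and the seam meets the side edge at (375,82). I'll use these as a second check of the pose.

```bash
python3 - <<'E'
from h import *
w=np.load("w4.npy",allow_pickle=True).item()
Rz=R.from_euler("z",IY,degrees=True).as_matrix()
print(((onz(w,[[524,167],[487,400],[176,84],[375,82]],[75,75,60,60])-IN)@Rz).round(1))
E
```

```text
[[  27.9   65.1   75. ]
 [  31.1  -61.5   75. ]
 [-129.7  100.7   60. ]
 [ -36.8  100.    60. ]]
```

Emit:
servo_tool([
  {"dx": 0.05,"dy": 0,"dz": 0.5,"ax": 0,"ay": 0,"az": 0},
  {"dx": 0.05,"dy": 0.05,"dz": 0.5,"ax": 0,"ay": 0,"az": 0},
  {"dx": 0.05,"dy": 0.05,"dz": 0.3,"ax": 0,"ay": 0,"az": 0},
  {"dx": 0,"dy": 0,"dz": 0,"ax": 0,"ay": 0,"az": 0},
])

```text
time_s: 6.68
eef_pos: [477.7, -217.2, 92.5]
eef_rot: [-175.6, 0.0, 76.5]
contact_force: [0.2, 0.1, -1.8]
finger_gap: 11.0
grasp_force: 78.3
```

Emit:
servo_tool([
  {"dx": 0,"dy": 0,"dz": 0.1,"ax": 0,"ay": 0,"az": 0},
  {"dx": 0,"dy": 0,"dz": 0.05,"ax": 0,"ay": 0,"az": 0},
  {"dx": 0,"dy": 0,"dz": 0,"ax": 0,"ay": 0,"az": 0},
])

```text
time_s: 7.05
eef_pos: [477.8, -217.3, 91.4]
eef_rot: [-175.7, 0.0, 76.5]
contact_force: [-0.6, 0.3, 1.9]
finger_gap: 10.3
grasp_force: 78.9
```

```bash
python3 -c "
from h import *
where()"
```

```text
t 7.05 far [12.3 -0.4 60.7] near [-97.4  -0.1  69. ] F [-0.7  0.2  1.9] M [-0.02  0.03 -0.02]
```

Emit:
servo_tool([
  {"dx": 0,"dy": 0.8,"dz": -0.06,"ax": 0,"ay": 0,"az": 0},
  {"dx": 0,"dy": 0.8,"dz": -0.06,"ax": 0,"ay": 0,"az": 0},
  {"dx": 0,"dy": 0.5,"dz": -0.04,"ax": 0,"ay": 0,"az": 0},
  {"dx": 0,"dy": 0,"dz": 0,"ax": 0,"ay": 0,"az": 0},
])

```text
time_s: 7.55
eef_pos: [499.0, -222.3, 91.2]
eef_rot: [-175.7, 0.0, 76.5]
contact_force: [0.5, 0.4, 0.9]
finger_gap: 10.5
grasp_force: 78.8
```

```bash
python3 -c "
from h import *
where()"
```

```text
t 7.55 far [34.1 -0.4 60.6] near [-75.6  -0.1  68.8] F [0.4 0.5 0.9] M [-0.03 -0.55 -0.04]
```

Emit:
servo_tool([
  {"dx": 0,"dy": 0.5,"dz": -0.05,"ax": 0,"ay": 0,"az": 0},
  {"dx": 0,"dy": 0.5,"dz": -0.05,"ax": 0,"ay": 0,"az": 0},
  {"dx": 0,"dy": 0,"dz": 0,"ax": 0,"ay": 0,"az": 0},
])

```text
time_s: 7.92
eef_pos: [508.5, -224.5, 91.4]
eef_rot: [-175.7, 0.0, 76.5]
contact_force: [0.7, -0.3, -0.8]
finger_gap: 10.4
grasp_force: 78.6
```

```bash
python3 -c "
from h import *
where();cv2.imwrite('pics/w5.png',ctrl.grab_frame('wrist')[:,:,::-1])"
```

```text
t 7.92 far [43.9 -0.3 60.8] near [-65.8  -0.1  69.1] F [ 0.8 -0.1 -0.8] M [-0.01 -0.39  0.03]
```

View pics/w5.png

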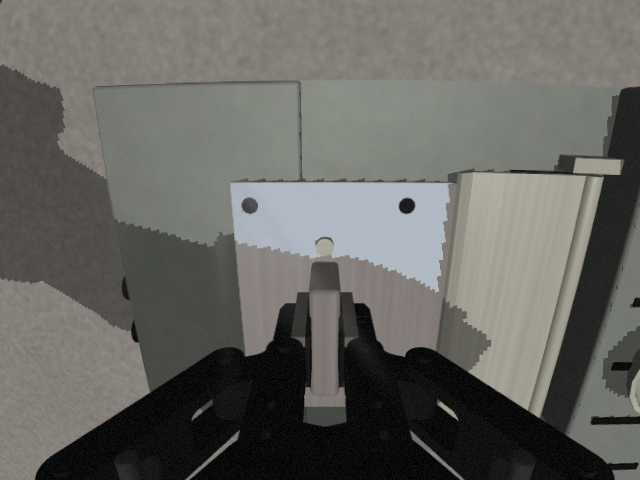

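The cover's far edge is now under the flap. The lip at (460,175) covers the plate's right margin and the flap looks level. I'll slide on to the stop.

Emit:
servo_tool([
  {"dx": 0,"dy": 0.4,"dz": -0.03,"ax": 0,"ay": 0,"az": 0},
  {"dx": 0,"dy": 0.4,"dz": -0.03,"ax": 0,"ay": 0,"az": 0},
  {"dx": 0,"dy": 0.3,"dz": -0.02,"ax": 0,"ay": 0,"az": 0},
  {"dx": 0,"dy": 0,"dz": 0,"ax": 0,"ay": 0,"az": 0},
])

```text
time_s: 8.48
eef_pos: [517.7, -226.7, 91.3]
eef_rot: [-175.5, -0.0, 76.5]
contact_force: [-7.6, 2.7, 6.8]
finger_gap: 10.7
grasp_force: 79.6
```

```bash
python3 -c "
from h import *
where()"
```

```text
t 8.47 far [53.2 -0.3 60.4] near [-56.4  -0.   69.1] F [-8.1  0.9  6.8] M [ 0.67  1.4  -0.05]
```

```bash
python3 -c "
from h import *
plan(*cov(52.8,60.0,0),4)"
```

```text
shift [ 0.   -0.05  0.15] rot [-0.02  -0.    -0.001]
shift [ 0.   -0.06  0.15] rot [-0.02  -0.    -0.001]
shift [ 0.   -0.06  0.15] rot [-0.02  -0.    -0.001]
shift [ 0.   -0.06  0.15] rot [-0.02  -0.    -0.001]
```

Emit:
servo_tool([
  {"dx": 0,"dy": -0.06,"dz": 0.14,"ax": -0.02,"ay": 0,"az": 0},
  {"dx": 0,"dy": -0.06,"dz": 0.14,"ax": -0.02,"ay": 0,"az": 0},
  {"dx": 0,"dy": -0.06,"dz": 0.14,"ax": -0.02,"ay": 0,"az": 0},
  {"dx": 0,"dy": -0.06,"dz": 0.14,"ax": -0.018,"ay": 0,"az": 0},
  {"dx": 0,"dy": 0,"dz": 0,"ax": 0,"ay": 0,"az": 0},
  {"dx": 0,"dy": 0,"dz": 0,"ax": 0,"ay": 0,"az": 0},
])

```text
time_s: 9.22
eef_pos: [515.8, -226.3, 86.3]
eef_rot: [179.9, -0.0, 76.5]
contact_force: [-5.1, 3.2, 11.0]
finger_gap: 10.7
grasp_force: 80.4
```

```bash
python3 -c "
from h import *
where()"
```

```text
t 9.22 far [53.5 -0.3 60.9] near [-56.5  -0.   60.7] F [-5.7  1.9 11. ] M [ 0.68  1.31 -0.02]
```

Emit:
servo_tool([
  {"dx": 0,"dy": 0,"dz": 0.06,"ax": 0,"ay": 0,"az": 0},
  {"dx": 0,"dy": 0,"dz": 0.06,"ax": 0,"ay": 0,"az": 0},
  {"dx": 0,"dy": 0,"dz": 0,"ax": 0,"ay": 0,"az": 0},
  {"dx": 0,"dy": 0,"dz": 0,"ax": 0,"ay": 0,"az": 0},
])

```text
time_s: 9.72
eef_pos: [515.8, -226.3, 86.2]
eef_rot: [179.9, -0.0, 76.5]
contact_force: [-13.8, 7.7, 37.8]
finger_gap: 10.2
grasp_force: 84.4
```

```bash
python3 -c "
from h import *
where()"
```

```text
t 9.72 far [53.5 -0.4 60.8] near [-56.5  -0.   60.6] F [-15.2   4.3  37.8] M [1.55 3.   0.02]
```

The cover is hard seated, but the push of 38 N is more than it needs. I'll ease it off a little and take a last look.

Emit:
servo_tool([
  {"dx": 0,"dy": 0,"dz": -0.06,"ax": 0,"ay": 0,"az": 0},
  {"dx": 0,"dy": -0.02,"dz": 0,"ax": 0,"ay": 0,"az": 0},
  {"dx": 0,"dy": 0,"dz": 0,"ax": 0,"ay": 0,"az": 0},
  {"dx": 0,"dy": 0,"dz": 0,"ax": 0,"ay": 0,"az": 0},
])

```text
time_s: 10.22
eef_pos: [515.7, -226.2, 86.2]
eef_rot: [179.9, -0.0, 76.5]
contact_force: [-8.2, 4.8, 22.6]
finger_gap: 10.5
grasp_force: 82.1
```

```bash
python3 - <<'E'
from h import *
where();a=ctrl.grab_frame('wrist')[:,:,::-1];b=ctrl.grab_frame('scene')[200:340,180:320,::-1]
a=a[60:460,50:640];b=cv2.resize(b,(210,210),interpolation=cv2.INTER_CUBIC);b=np.vstack([b,np.zeros((190,210,3),np.uint8)])
cv2.imwrite('pics/end.png',np.hstack([a,b]));where()
E
```

```text
t 10.22 far [53.5 -0.3 60.8] near [-56.5  -0.   60.7] F [-9.1  2.7 22.6] M [ 1.05  1.82 -0.02]
t 10.32 far [53.5 -0.3 60.8] near [-56.5  -0.   60.7] F [-9.7  2.5 23. ] M [ 1.06  1.83 -0.01]
```

View pics/end.png

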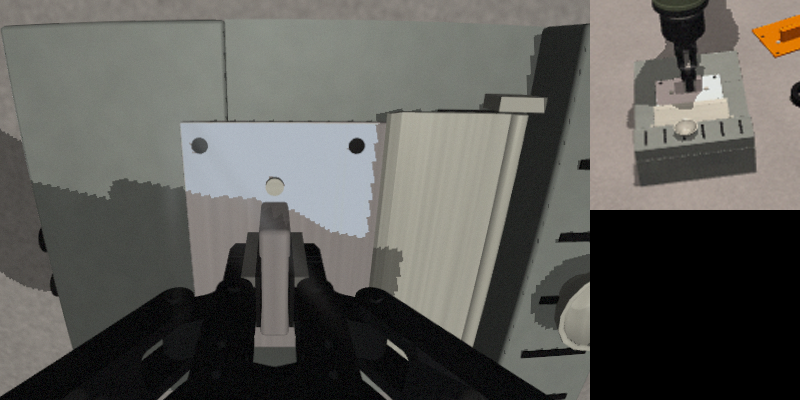

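The final picture shows the cover flat on the seat, with its far edge under the level flap (lip at about (385,115)). The dish is still in place and the push holds steady at about 23 N. I'm handing it in.

```bash
python3 -c "
from workcell import ctrl
print(ctrl.job_done())"
```

```text
the job is handed in; nothing more can be done
None
```

I handed in the job at about 10 s with the cover home against the stop, its far edge under the level flap, and held pressed flat at about 23 N; the hand-in returned no verdict.

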